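# Pulse the food processor on the kitchen island

### The arm

A 6-joint arm with a two-finger parallel gripper is mounted at the origin on the work surface. World frame = base frame: x ahead of the robot, y to its left, z up, the work surface at z = 0. Lengths are in m, angles in degrees, forces in N, time in s.
With the tool pointing down it reaches from about 0.25 to 0.725 m from the base axis. Payload 9.7 kg.
Tool frame: the origin (TCP) lies midway between the tips of the shut fingers; the grasp point (between the pads) lies 19 mm behind it (bot.grasp_offset is the distance from the TCP to the grasp point, in m); z points along the fingers, x is the direction in which the jaws open and shut, and the axes are right-handed (so a half turn about z gives the same grasp; the last joint's range is limited). The gripper opens to 85 mm and grips with 20 to 120 N. Pads are 22 mm wide; open, the fingers measure 114 mm over their backs; the gripper's body (76 mm by 85 mm) begins 54 mm behind the grasp point. The pads swing forward as they close: fully open they stand 13 mm farther back than shut.
Start: joints at [-74.656, 4.979, 10.078, 95.1, 0, 90], TCP at [0.146, -0.53, 0.231] pointing down, gripper open.
Joint ranges: [-179.16, 179.16], [-48.56, 103.87], [-65.8, 70.77], [-126.05, 130.52], [-82.76, 87.17], [-180, 180]. Speed limits (degrees/s): [127.2, 127.2, 147.25, 180, 180, 180].

### API

Orientations are given as [roll, pitch, yaw] about the fixed x, y, z axes, in that order (R = Rz(yaw) Ry(pitch) Rx(roll)).
In Python, from workcell import bot gives the robot as it stands.
- The arm moves only by the tool send_rows, never from a script. Its argument "targets" is a list of rows, each a list of 5 numbers: the closure, from 0 (fully open) to 1 (shut), then the shift along the world's x, y, z in mm, then the turn about the world's z in degrees. A call has 1 to 10 rows; each row is the pose to reach, as a shift and turn from the pose commanded when the call began; what a row does not reach only later rows make up. A row lasts 1/8 s, in which the tool goes at most 62.5 mm and 10.7 degrees, less where a joint would pass 70% of its speed; a pose out of reach is approached as far as the arm can. A call with a gripper value outside its range is refused whole. The fingers move at their own pace and stop on an object; "squeeze" is the grip in N (left out, the last holds). Time passes only in rows, so rows that repeat a pose let the fingers close. It gives the time, the measured TCP pose, the force and the opening at its end, in the units of the state.
- bot.get_obs(): the state, without advancing time (a new reading comes with each control period).
- bot.camera(name): name is "scene" or "top" or "wrist"; returns a dict with "pixels" (400x640x3 uint8, red, green, blue), "intrinsics" (3x3 intrinsics, pixels), "view" (4x4, takes a point from world to camera coordinates); the wrist camera has in their place "mount" (4x4, takes a point from camera to tool coordinates, whose origin is the TCP and whose axes are the tool frame's). Camera axes: x right, y down, z forward; pixel columns grow to the right and rows downward; lengths in m; the calibration is good to about 2 mm. The wrist camera is an equidistant fisheye: a pixel r from the principal point sees the ray r / f radians off the axis. A picture is of the moment at which its call begins: read the wrist's pose just before it. There is no depth.
- bot.job_done(): hands the job in, once; it reports no verdict.
The state is a dict: "time": time; "q": joint angles; "qd": joint speeds; "joint_efforts": joint torques, N m; "ee_pos": TCP position; "tcp_rot": TCP orientation; "wrist_force": force on the tool from outside, world axes, zero at the start; "torque": the same for the moment, N m; "opening": finger opening in m.
Only numpy, scipy, OpenCV 4.12 (cv2) and the standard library are available. Lean on these libraries where they do the work, as an engineer would, in place of code of your own. Each camera call takes 0.05 s, during which the arm holds its last target.

### The job

Give the nuts in the food processor a pulse: twist the orange spring-return knob clockwise as far as it goes, keep it there for about a second, then let go so that it springs back by itself. Leave the black speed knob as it is set and do not knock the white mug standing beside the machine.

Things in the scene. Friction and masses are not known exactly. Their poses are not given: they have to be found in the camera images.
- pulse (a joint): Turning angle of the orange pulse knob, rad: 0 at rest, growing clockwise seen from above, hard stop at 1.047 (60 degrees). A spring always pulls it back to 0: 0.04 N m at rest, 0.16 N m at the stop. The knob is on top of a cream food processor, fixed, 240 x 400 mm, flat top 90 mm high; its bowl and lid (170 mm wide) rise to 242 mm on the +y side, 130 mm or more from the knob's axis.
- pulse_grip (a point): Grip point of the orange knob, on its vertical axis, 129 mm above the worktop. Frame turns with the knob, z up. Its bar is 48 mm long (x), 14 mm thick (y; pinch across this), its top 13 mm above this point; at rest the bar's white line is at its -x end. Below the bar is a 50 mm orange disc, upper face 25 mm below this point, on a 68 mm white collar.
- speed_pointer (a point): Tip of the white line on the black speed knob, on top of its bar, 22 mm from its axis towards this frame's -x; the frame turns with the knob. Same shape and size as the orange knob, but no spring; it stays where set, at any angle. Its axis is 130 mm from the orange knob's, on the same machine, nearer to or farther from the robot. Leave alone.
- mug: White ceramic mug, loose, 76 mm in diameter, 85 mm high, handle at its +y side; origin at the centre of its underside. It stands on the worktop beside the machine's control end (the -y side). Leave alone. A spice jar and a wooden spoon lie farther off.

How it is judged:
By the outcome, as a careful person would: the job done as asked, in the order asked, and still so for the second after the job is handed in, with the robot touching nothing.
It also fails if it takes over 35 s, if anything falls off the work surface, if the arm or the gripper's body presses on something with over 40 N, if the wrist force passes 120 N, or if a joint passes its speed limit or range.

## Working session

There is one attempt and no reset: what is moved stays moved. The work goes in short steps, Python scripts to look and compute and a tool call to move; the robot and the scene stay as the last step left them, time stands still between calls to the robot, and variables do not carry over. Pictures are saved under pics/ and viewed, and the job is handed in when it is done.

Besides the shell and the picture viewer there is one more tool, called after "Request:" by a JSON object that holds its "method" and its "body". send_rows: Moves the arm, as the interface text tells. Its arguments: {"type":"object","properties":{"targets":{"type":"array","items":{"type":"array","items":{"type":"number"}}},"squeeze":{"type":"number"}},"required":["targets"]}

```bash
mkdir -p pics; python3 - <<'E'
from workcell import bot
import cv2,pickle
o=bot.get_obs();print({k:o[k] for k in('time','ee_pos','tcp_rot','opening','wrist_force')})
d={}
for n in('scene','top','wrist'):
    c=bot.camera(n);d[n]=c;cv2.imwrite(f'pics/{n}0.png',c['pixels'][:,:,::-1])
    print(n,c['intrinsics'],c.get('view',c.get('mount')))
pickle.dump(d,open('c0.pkl','wb'))
E
```

```text
{'time': 0.0, 'ee_pos': array([ 0.14548121, -0.530184  ,  0.23059706]), 'tcp_rot': array([ 1.79999640e+02,  7.39964414e-02, -7.46558328e+01]), 'opening': 0.08534442772062918, 'wrist_force': array([-0.55368698, -0.54778566, -0.56724352])}
scene [[513.47152487   0.         322.95644677]
 [  0.         513.47152487 212.10667403]
 [  0.           0.           1.        ]] [[-0.35911324  0.93321642  0.01203294  0.29732711]
 [ 0.78767776  0.30997333 -0.53242866 -0.37832639]
 [-0.50060106 -0.1817241  -0.84638935  1.22036803]
 [ 0.          0.          0.          1.        ]]
top [[502.03699778   0.         312.33135086]
 [  0.         502.03699778 192.2153628 ]
 [  0.           0.           1.        ]] [[ 0.00476376 -0.99961928  0.02717724 -0.09797417]
 [-0.98031036 -0.01003335 -0.19720783  0.58855636]
 [ 0.19740543 -0.02570267 -0.97998493  0.7004494 ]
 [ 0.          0.          0.          1.        ]]
wrist [[309.70691629   0.         319.00959104]
 [  0.         309.70691629 200.25329223]
 [  0.           0.           1.        ]] [[ 9.99999641e-01  8.47498862e-04  5.65492908e-06 -4.04740835e-04]
 [-8.06295222e-04  9.49283767e-01  3.14419592e-01 -8.08859751e-02]
 [ 2.61102114e-04 -3.14419484e-01  9.49284109e-01 -1.42553269e-01]
 [ 0.00000000e+00  0.00000000e+00  0.00000000e+00  1.00000000e+00]]
```

View pics/top0.png

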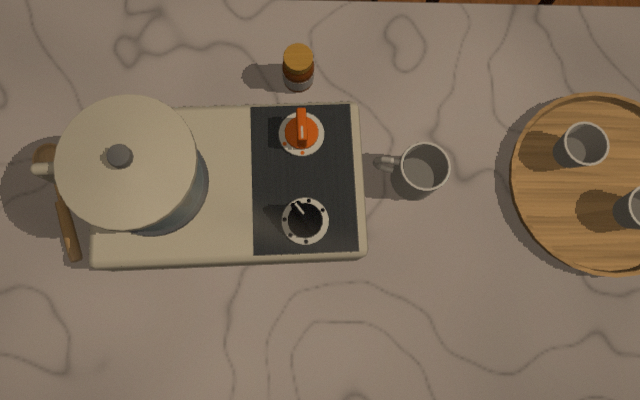

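View pics/scene0.png

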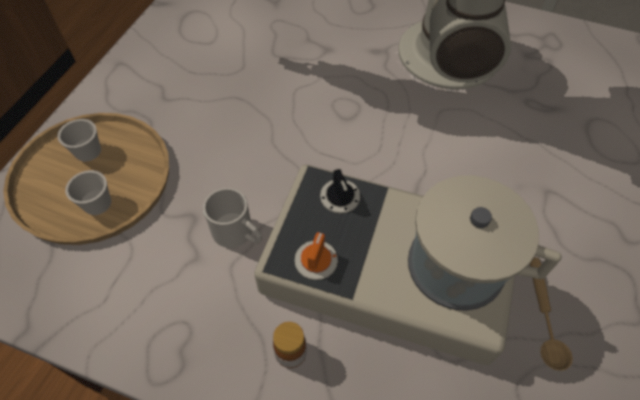

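View pics/wrist0.png

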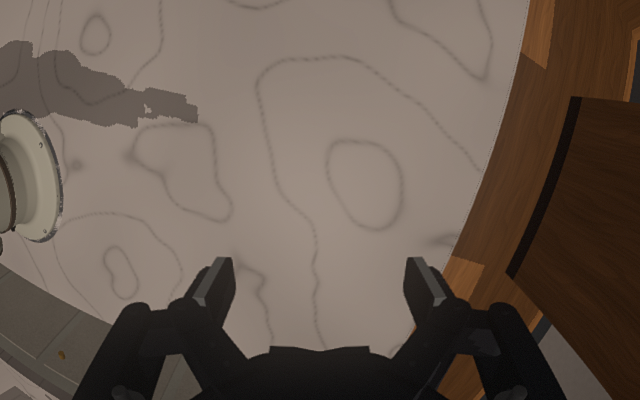

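The orange knob is at about (301,130) in the top image, and the black one at about (305,220). The mug is at (424,167), and its handle points toward the machine. I'll zoom in on both cameras next.

```bash
python3 - <<'E'
import cv2,pickle,numpy as np
d=pickle.load(open('c0.pkl','rb'))
a=d['top']['pixels'][95:255,245:365,::-1];b=d['scene']['pixels'][160:290,280:400,::-1]
a=cv2.resize(a,None,fx=3.3,fy=3.3,interpolation=cv2.INTER_CUBIC);b=cv2.resize(b,None,fx=3.3,fy=3.3,interpolation=cv2.INTER_CUBIC)
o=np.zeros((max(a.shape[0],b.shape[0]),a.shape[1]+b.shape[1],3),np.uint8)
o[:a.shape[0],:a.shape[1]]=a;o[:b.shape[0],a.shape[1]:]=b
cv2.imwrite('pics/zoom0.png',o)
E
cat > h.py <<'E'
import numpy as np,cv2,pickle
def ray(c,u,v,z):
    K=c['intrinsics'];V=c['view'];R=V[:3,:3];t=V[:3,3]
    o=-R.T@t;dr=R.T@np.linalg.inv(K)@[u,v,1]
    return o+dr*(z-o[2])/dr[2]
def proj(c,p):
    V=c['view'];q=V[:3,:3]@p+V[:3,3];q=c['intrinsics']@q;return q[:2]/q[2]
E
```

```text
(no output)
```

View pics/zoom0.png

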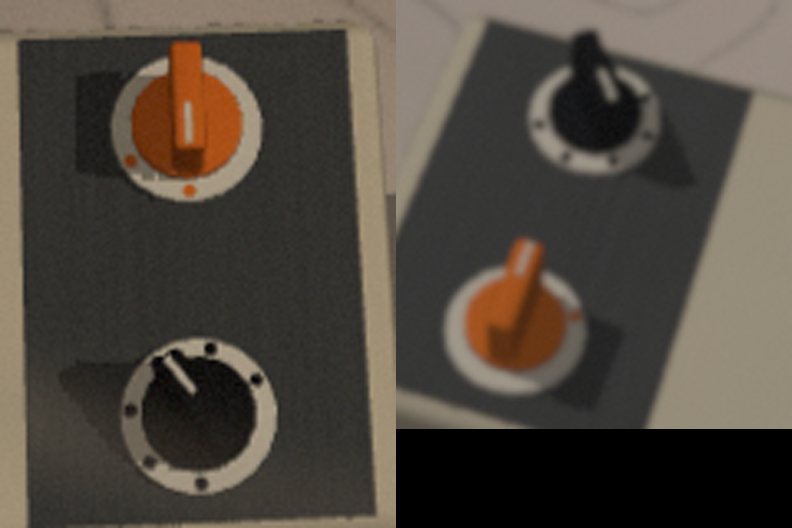

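```bash
python3 - <<'E'
from h import *
d=pickle.load(open('c0.pkl','rb'))
t=d['top'];s=d['scene']
T=lambda u,v:(245+u/3.3,95+v/3.3)
S=lambda u,v:(280+(u-396)/3.3,160+v/3.3)
P=[ray(t,*T(*p),.142) for p in [(172,42),(202,42),(205,150),(174,150)]]
for p in P:print(p)
c=np.mean(P,0);print('c',c,np.degrees(np.arctan2(*( (P[0]+P[1]-P[2]-P[3])[[1,0]]))))
P=[ray(s,*S(*p),.142) for p in [(516,239),(544,242),(520,329),(490,322)]]
for p in P:print(p)
print('scene c',np.mean(P,0))
print('collar top/scene',ray(t,*T(187,128),.095),ray(s,*S(514,330),.095))
print('disc',ray(t,*T(187,122),.104),ray(s,*S(516,322),.104))
# color seg of orange disc etc
print('black', ray(t,*T(200,415),.095),ray(s,*S(595,120),.095))
for p in[(20,40),(347,30),(376,515),(28,528)]:print('panel',ray(t,*T(*p),.09))
print('mug rim',ray(t,424,167,.085),'handle',ray(t,383,161,.06))
print('lid',ray(t,127,163,.23),'jar',ray(t,298,57,.07))
E
```

```text
[ 0.6926624 -0.0696396  0.142    ]
[ 0.69285452 -0.08231139  0.142     ]
[ 0.64532758 -0.08390324  0.142     ]
[ 0.64515687 -0.07098303  0.142     ]
c [ 0.66900035 -0.07670931  0.142     ] 1.7691374561171875
[ 0.6482219  -0.08186871  0.142     ]
[ 0.64495093 -0.06913168  0.142     ]
[ 0.69119263 -0.06305333  0.142     ]
[ 0.69285331 -0.07699099  0.142     ]
scene c [ 0.66930469 -0.07276118  0.142     ]
collar top/scene [ 0.67009032 -0.07647571  0.095     ] [ 0.67051497 -0.07409267  0.095     ]
disc [ 0.66993536 -0.07641987  0.104     ] [ 0.67043372 -0.07309896  0.104     ]
black [ 0.54058257 -0.08325455  0.095     ] [ 0.54142348 -0.07950459  0.095     ]
panel [ 7.12452808e-01 -2.47323889e-04  9.00000000e-02]
panel [ 0.71955055 -0.14926986  0.09      ]
panel [ 0.49844517 -0.15957017  0.09      ]
panel [ 0.4918498  -0.01001266  0.09      ]
mug rim [ 0.62420244 -0.25895128  0.085     ] handle [ 0.63940984 -0.20219485  0.06      ]
lid [0.58768928 0.12810661 0.23      ] jar [ 0.80474269 -0.06964163  0.07      ]
```

Request:
{"method": "send_rows", "body": {"targets": [[0,15,12,15,5],[0,45,40,30,15],[0,80,70,40,25],[0,115,100,40,35],[0,150,130,40,45],[0,185,160,40,55],[0,220,190,40,65],[0,255,220,40,75],[0,280,245,40,83],[0,290,255,40,88]], "squeeze": 40}}

```text
time: 1.4
ee_pos: [0.4367, -0.2739, 0.2709]
tcp_rot: [-180.0, 0.0, 13.7]
wrist_force: [-0.0, 0.1, 0.6]
opening: 0.0857
```

```bash
python3 - <<'E'
from workcell import bot
o=bot.get_obs();print(o)
E
```

```text
{'time': 1.4, 'q': array([-3.21038237e+01,  1.33420817e+00,  1.07167231e+01,  9.94219835e+01,
        9.24926817e-03,  4.42279928e+01]), 'qd': array([ 11.01522897,   2.87712451,   3.1211925 ,   0.24750686,
        -0.45191888, -27.09917527]), 'joint_efforts': array([-2.49603940e-01, -4.75444901e+01,  4.55737853e+01, -4.61996952e-02,
        1.34672709e-01,  7.22255465e-01]), 'ee_pos': array([ 0.43666385, -0.27390501,  0.27088057]), 'tcp_rot': array([-1.79965267e+02,  2.09021672e-02,  1.36681866e+01]), 'wrist_force': array([-4.98848498e-04,  6.32808090e-02,  5.86678001e-01]), 'torque': array([-0.03399424,  0.02273397, -0.03706497]), 'opening': 0.08566105873273136}
```

Request:
{"method": "send_rows", "body": {"targets": [[0,15,15,0,6],[0,45,40,0,15],[0,75,65,0,25],[0,105,90,0,35],[0,135,115,0,45],[0,165,140,0,55],[0,195,165,0,65],[0,220,188,-10,74],[0,233,199,-20,79],[0,233,199,-20,79]]}}

```text
time: 2.65
ee_pos: [0.6687, -0.0755, 0.2493]
tcp_rot: [-179.8, -0.0, 92.4]
wrist_force: [0.2, 0.6, 0.6]
opening: 0.0855
```

```bash
python3 - <<'E'
from workcell import bot
import cv2,pickle
o=bot.get_obs();print(o['time'],o['q'],o['ee_pos'],o['tcp_rot'])
c=bot.camera('wrist');s=bot.camera('scene');pickle.dump((o,c,s),open('c1.pkl','wb'));cv2.imwrite('pics/wrist1.png',c['pixels'][:,:,::-1]);cv2.imwrite('pics/scene1.png',s['pixels'][:,:,::-1])
E
```

```text
2.65 [-6.44401272e+00  2.41866674e+01  3.52973835e+01  1.01281719e+02
  4.79549347e-04 -8.83110894e+00] [ 0.66870602 -0.07552518  0.24932261] [-1.79831098e+02 -2.67266086e-02  9.23870561e+01]
```

View pics/wrist1.png

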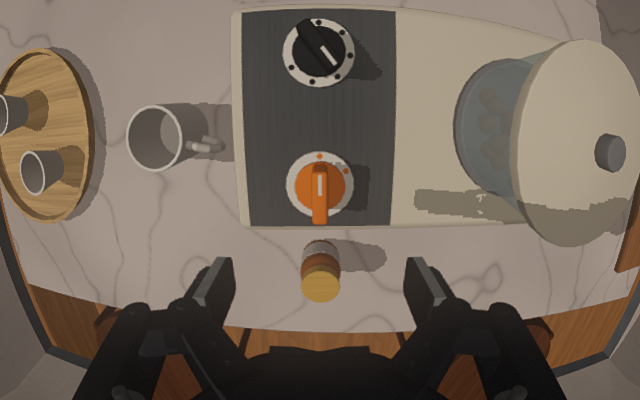

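View pics/scene1.png

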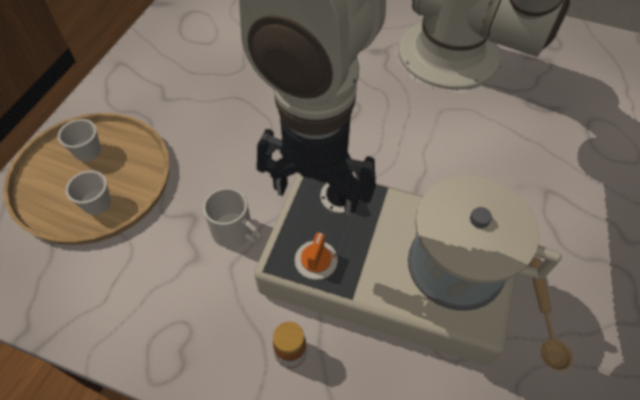

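The wrist view shows the orange bar running from about (320,170) to (320,224). The mug and its handle, at (160–222,140), are well clear. I'll locate the knob from this image.

```bash
python3 - <<'E'
from h import *
from scipy.spatial.transform import Rotation as Ro
o,c,s=pickle.load(open('c1.pkl','rb'))
K=c['intrinsics'];f=K[0,0];M=c['mount']
R=Ro.from_euler('xyz',o['tcp_rot'],degrees=True).as_matrix();p0=o['ee_pos']
def wr(u,v,z):
    a=np.array([u-K[0,2],v-K[1,2]]);r=np.hypot(*a);th=r/f
    d=np.r_[np.sin(th)*a/max(r,1e-9),np.cos(th)]
    o_=R@M[:3,3]+p0;d=R@M[:3,:3]@d
    return o_+d*(z-o_[2])/d[2]
im=c['pixels'].astype(int);m=((im[...,0]>110)&(im[...,0]>im[...,2]*3)&(im[...,0]>im[...,1]*1.8)).astype(np.uint8)
m[:145]=0;m[232:]=0;m[:,:280]=0;m[:,360:]=0
z=cv2.resize(c['pixels'][140:235,270:370,::-1],None,fx=6,fy=6,interpolation=cv2.INTER_CUBIC);cv2.imwrite('pics/wz1.png',z)
import sys
for u,v in [(313,172),(326,172),(327,222),(313,222)]:print(wr(u,v,.142))
print('collar',wr(320,185,.095))
E
```

```text
[ 0.64595522 -0.08087566  0.142     ]
[ 0.64549934 -0.07012514  0.142     ]
[ 0.68998591 -0.06705322  0.142     ]
[ 0.69049809 -0.07924807  0.142     ]
collar [ 0.66977878 -0.07386081  0.095     ]
```

View pics/wz1.png

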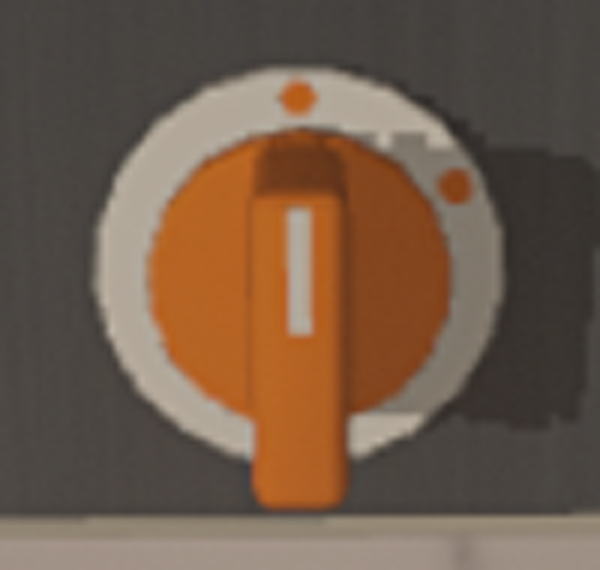

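Request:
{"method": "send_rows", "body": {"targets": [[0.2,0,1,-10,0],[0.4,0,1,-35,0],[0.5,0,1,-65,0],[0.5,0,1,-95,0],[0.5,0,1,-118,0],[0.5,0,1,-130,0],[0.5,0,1,-136,0],[0.5,0,1,-136,0]]}}

```text
time: 3.75
ee_pos: [0.6686, -0.0755, 0.1157]
tcp_rot: [180.0, 0.0, 92.3]
wrist_force: [0.9, -0.0, 0.6]
opening: 0.0427
```

```bash
python3 - <<'E'
from workcell import bot
import cv2,pickle
o=bot.get_obs();print(o['time'],o['ee_pos'],o['tcp_rot'],o['opening'],o['wrist_force'])
c=bot.camera('wrist');cv2.imwrite('pics/wrist2.png',c['pixels'][:,:,::-1])
E
```

```text
3.75 [ 0.66858505 -0.07552426  0.11572815] [1.79968388e+02 5.44905439e-03 9.23229014e+01] 0.042668509822967673 [ 0.94599083 -0.01959368  0.58935262]
```

View pics/wrist2.png

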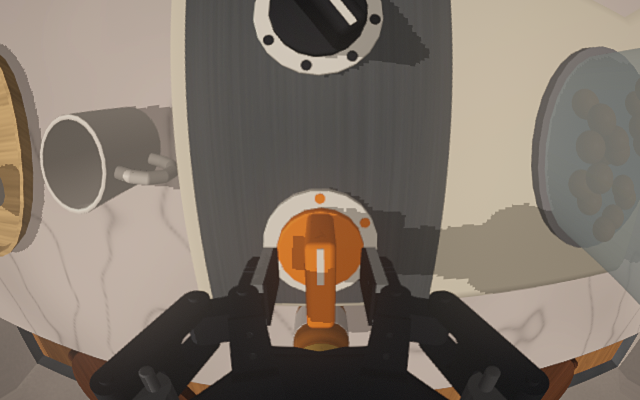

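The bar at (320,270) is centred between the pads at (265,285) and (375,285). Closing now.

Request:
{"method": "send_rows", "body": {"targets": [[0.7,0,0,0,0],[0.9,0,0,0,0],[1,0,0,0,0],[1,0,0,0,0],[1,0,0,0,0],[1,0,0,0,0]], "squeeze": 60}}

```text
time: 4.55
ee_pos: [0.6689, -0.0751, 0.1161]
tcp_rot: [179.9, -0.0, 92.4]
wrist_force: [-0.7, 2.4, 5.9]
opening: 0.0127
```

```bash
python3 - <<'E'
from workcell import bot
o=bot.get_obs();print(o['time'],o['ee_pos'],o['tcp_rot'],o['opening'],o['wrist_force'],o['torque'])
E
```

```text
4.55 [ 0.66886169 -0.07508709  0.11613818] [ 1.79925850e+02 -1.28296707e-02  9.23622387e+01] 0.012707548815674449 [-0.72632174  2.3531811   5.90296669] [0.43031533 0.14864277 0.05244822]
```

Request:
{"method": "send_rows", "body": {"targets": [[1,0,0,0,-4],[1,0,0,0,-10],[1,0,0,0,-17],[1,0,0,0,-24],[1,0,0,0,-31],[1,0,0,0,-38],[1,0,0,0,-45],[1,0,0,0,-51],[1,0,0,0,-55],[1,0,0,0,-57]]}}

```text
time: 5.8
ee_pos: [0.6691, -0.0745, 0.1162]
tcp_rot: [180.0, -0.1, 35.3]
wrist_force: [0.8, 5.8, 5.1]
opening: 0.0127
```

```bash
python3 - <<'E'
from workcell import bot
import cv2
o=bot.get_obs();print(o['time'],o['ee_pos'],o['tcp_rot'],o['opening'],o['wrist_force'],o['torque'])
c=bot.camera('wrist');cv2.imwrite('pics/wrist3.png',c['pixels'][:,:,::-1])
E
```

```text
5.8 [ 0.66913222 -0.07447749  0.11618818] [ 1.79999758e+02 -1.29893721e-01  3.53039347e+01] 0.012742963718887569 [0.77509468 5.80927491 5.07695819] [ 1.01068687 -0.11576383  0.21589057]
```

View pics/wrist3.png

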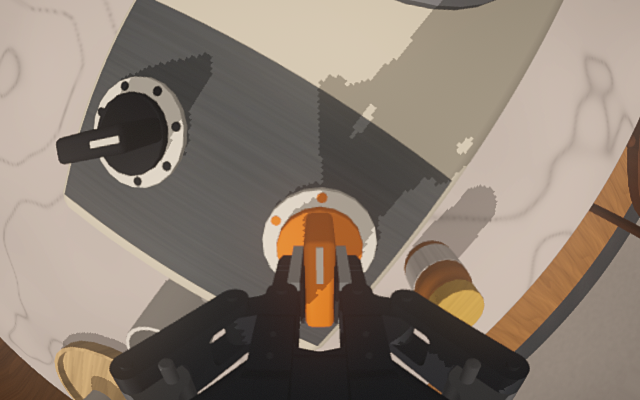

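Request:
{"method": "send_rows", "body": {"targets": [[1,0,0,0,-3],[1,0,0,0,-5],[1,0,0,0,-6]]}}

```text
time: 6.22
ee_pos: [0.6692, -0.0744, 0.1162]
tcp_rot: [180.0, -0.1, 29.5]
wrist_force: [1.1, 4.4, 5.1]
opening: 0.013
```

```bash
python3 - <<'E'
from workcell import bot
o=bot.get_obs();print(o['time'],o['ee_pos'],o['tcp_rot'],o['opening'],o['wrist_force'],o['torque'],o['q'],o['joint_efforts'])
E
```

```text
6.225 [ 0.66915892 -0.07443346  0.11619768] [ 1.79996341e+02 -1.19945565e-01  2.94774160e+01] 0.012959132457136643 [1.0740648  4.366795   5.11903371] [ 0.87812138 -0.07501928  1.75253762] [-6.37564894e+00  2.12881427e+01  1.66534655e+01  8.52659610e+01
  6.72871219e-02  5.41469972e+01] [-4.67142016e+00 -6.64819050e+01  4.41699958e+01  2.05102254e-02
 -1.16597570e+00  1.67616047e+00]
```

Request:
{"method": "send_rows", "body": {"targets": [[1,0,0,0,0],[1,0,0,0,0],[1,0,0,0,0],[1,0,0,0,0],[1,0,0,0,0],[1,0,0,0,0],[1,0,0,0,0],[0,0,0,0,0],[0,0,0,0,0],[0,0,0,0,0]]}}

```text
time: 7.48
ee_pos: [0.6683, -0.0758, 0.1149]
tcp_rot: [180.0, 0.0, 29.3]
wrist_force: [0.2, -0.4, -0.1]
opening: 0.0668
```

Request:
{"method": "send_rows", "body": {"targets": [[0,0,0,0,0],[0,0,0,0,0],[0,0,0,0,0],[0,0,0,15,0],[0,0,0,45,0],[0,0,0,80,0],[0,0,0,110,0],[0,0,0,130,0],[0,0,0,140,0],[0,0,0,140,0]]}}

```text
time: 8.72
ee_pos: [0.6688, -0.0754, 0.2561]
tcp_rot: [180.0, -0.1, 29.3]
wrist_force: [-0.1, -0.2, 0.1]
opening: 0.0853
```

```bash
python3 - <<'E'
from workcell import bot
import cv2,numpy as np
o=bot.get_obs();print(o['time'],o['ee_pos'],o['tcp_rot'],o['opening'],o['wrist_force'])
c=bot.camera('wrist');cv2.imwrite('pics/wrist4.png',c['pixels'][:,:,::-1])
c=bot.camera('scene');cv2.imwrite('pics/scene4.png',c['pixels'][:,:,::-1])
E
```

```text
8.725 [ 0.66875865 -0.07540926  0.25606301] [ 1.79958721e+02 -5.58642226e-02  2.93436876e+01] 0.08530165752289169 [-0.10343952 -0.17946162  0.08685269]
```

View pics/wrist4.png

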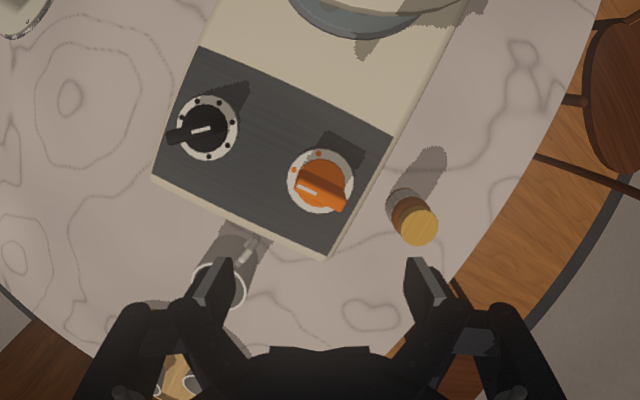

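View pics/scene4.png

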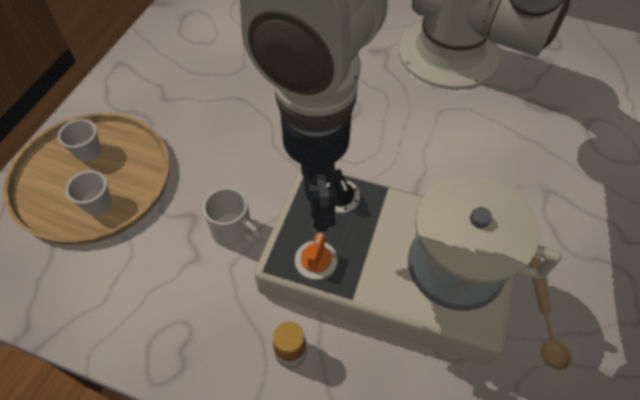

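The orange knob is back at its rest mark: in the scene view its bar at (317,247) matches the first picture. The mug and black knob haven't moved, and the gripper is clear.

```bash
python3 - <<'E'
from workcell import bot
import pickle,numpy as np,cv2
a=pickle.load(open('c1.pkl','rb'))[2]['pixels'].astype(int);b=cv2.imread('pics/scene4.png')[:,:,::-1].astype(int)
d=np.abs(a-b).max(2);print('mug diff',d[185:245,200:262].max(),'orange',d[238:280,292:340].max())
bot.job_done()
E
```

```text
mug diff 7 orange 8
the job is handed in; nothing more can be done
```

I gave the nuts one pulse and handed the job in at about 8.8 s of the 35 s allowed. I pinched the orange knob's bar, turned it clockwise to the hard stop and held it there about 1 s. I then opened the gripper so the knob sprang back by itself, and lifted clear.

- **At the stop:** the moment about the knob's axis rose from 0.2 to 1.75 N m, so the knob was firmly against the stop. The exact moment it reached the stop wasn't measured. I estimate a hold of 1.0–1.1 s.
- **After release:** the orange knob is back at its rest mark and the mug has not moved. Both match the scene picture taken before the grasp, to within image noise.
- **Black speed knob:** it looks unchanged in the wrist picture. The arm partly hid it in the scene view, so I checked it only by eye.
- **Small disagreement:** the three cameras differed by up to 4 mm on the knob's y position. I used a middle value, and the wrist force readings I took while gripping stayed under 8 N.

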